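# Put the colony-counting kit back into its fitted foam trays

## Task

The counting of the film plates is over: put the pipette, the hand loupe, the tally counter and the film spreader away, each into the foam tray whose cut-out has its shape, the same way round as the cut-out and lying flat on its bottom. Leave the little vial and the petri dish where they are.

Things in the scene. Friction and masses are not known exactly. Their poses are not given: they have to be found in the camera images.
- pipette: Compact pipette on its side, 70 g. Sizes mm. Grey handle 26 wide, 26 high (30 wide behind x=-15), x -45 to 30; black plunger knob to x=-62; thin white shaft on the handle's axis to the nose at x=68; black hook 8 out on the -y side at x=-38. Origin: underside of handle, where to grip it across y, near the balance point; x to the nose, z up. Loose on the bench, yaw within 0.5 rad of world.
- loupe: Hand magnifier lying flat, 70 g. Sizes mm. Round lens in a dark steel ring 52 across, 10 thick, centred at x=46; black handle 16 wide, 12 thick, x -54 to 20. Origin: underside of handle, 20 short of the ring, where to grip it across y, near the balance point; x to the lens, z up. Loose on the bench, yaw within 0.5 rad of world.
- counter: Round chrome tally counter lying face up, 80 g. Sizes mm. Body 44 across, 26 high, black strip with four white digit wheels on top; wire finger ring, 25 wide, out to x=-42; small thumb lever out to x=31, 13 above the underside. Origin: centre of the body's underside, grip it across y; z up. Loose on the bench, yaw within 0.5 rad of world.
- spreader: Film-plate spreader of pale clear plastic, 50 g. Sizes mm. Flat disc 56 across, 8 thick; on its centre an upright round handle, 17 across from 24 to 41 above the underside, 44 high in all. Round about z. Origin: centre of the underside; z up. Stands loose on the bench.
- pipette_tray: Fixed black foam block 160 x 92 x 12 (x, y, z), light grey cut-out bottom 4 above the bench; cut-out pipette-shaped: 46 wide from x=-69 to 39, notch at -y for the hook, then 26 wide to x=75. Sizes mm. Block x -77 to 83. Finger channel 40 wide, 8 deep, along y right across at x=0. Origin: underside, below the pipette's origin when it is home; x as the pipette's, yaw within 0.3 rad.
- loupe_tray: Fixed black foam block 160 x 92 x 12 (x, y, z), light grey cut-out bottom 4 above the bench; cut-out loupe-shaped: 32 wide from x=-62, running into a round hole 68 across at x=46. Sizes mm. Block x -71 to 89. Finger channel 40 wide, 8 deep, along y right across at x=0. Origin: underside, below the loupe's origin when it is home; x as the loupe's, yaw within 0.3 rad.
- counter_tray: Fixed black foam block 160 x 92 x 12 (x, y, z), light grey cut-out bottom 4 above the bench; cut-out counter-shaped: round, 60 across, slot 40 wide to x=-50 for the finger ring (the lever rides above the foam). Sizes mm. Finger channel 40 wide, 8 deep, along y right across at x=0. Origin: centre of underside, below the counter's origin when it is home; x as the counter's, yaw within 0.3 rad.
- spreader_tray: Fixed black foam block 160 x 92 x 12 (x, y, z), light grey cut-out bottom 4 above the bench; plain round hole 72 across, 8 deep, at its centre, no finger channel; the spreader may be turned any way in it. Sizes mm. Origin: centre of underside, below the spreader's origin when it is home; yaw within 0.3 rad.
- vial: Bystander: small capped sample vial standing loose among the trays, 25 mm across, 40 mm high, 30 g. Origin: centre of its underside. Leave it standing where it is.
- dish: Bystander: covered petri dish, loose, 90 mm across, 18 mm high, 60 g, left of the tools. Origin: centre of its underside. Leave it where it is.
There are look-alikes about, which are no part of the job. Several things look just like the loupe: the one meant starts nearest to the robot's base.

How it is judged:
At the end, for the whole second after the job is handed in: Each tool lies released and at rest on the bottom of its own tray's cut-out (within 2.5 mm, tilt under 0.05 rad), origins within 14 mm, x axes in line within 0.3 rad (counter 0.5, spreader any); vial and dish stand within 25 mm of their start (horizontal distance between pipette and pipette_tray below 0.014 m and z of pipette in the frame of pipette_tray below 0.0065 m and angle between each of pipette, loupe, counter, spreader's own z axis and vertical below 0.05 rad and linear speed of each of pipette, loupe, counter, spreader below 0.02 m/s and contact force between each of pipette, loupe, counter, spreader and the fingers below 0.05 N and angle between the x axis of pipette and the x axis of pipette_tray, either way round below 0.3 rad and horizontal distance between loupe and loupe_tray below 0.014 m and z of loupe in the frame of loupe_tray below 0.0065 m and angle between the x axis of loupe and the x axis of loupe_tray, either way round below 0.3 rad and horizontal distance between counter and counter_tray below 0.014 m and z of counter in the frame of counter_tray below 0.0065 m and angle between the x axis of counter and the x axis of counter_tray, either way round below 0.5 rad and horizontal distance between spreader and spreader_tray below 0.014 m and z of spreader in the frame of spreader_tray below 0.0065 m and not (distance of vial from where it was at the start of the episode above 0.025 m or angle between vial's own z axis and vertical above 0.35 rad) and not (distance of dish from where it was at the start of the episode above 0.025 m or angle between dish's own z axis and vertical above 0.35 rad)); the robot touches nothing.
It fails at once if the sample vial is knocked over or pushed more than 25 mm (distance of vial from where it was at the start of the episode above 0.025 m or angle between vial's own z axis and vertical above 0.35 rad).
It fails at once if the petri dish is tipped or pushed more than 25 mm (distance of dish from where it was at the start of the episode above 0.025 m or angle between dish's own z axis and vertical above 0.35 rad).
It also fails if it takes over 109 s, if anything falls off the work surface, if the arm or the gripper's body presses on something with over 40 N, if the wrist force passes 120 N, or if a joint passes its speed limit or range.

## Robot

A 6-joint arm with a two-finger parallel gripper is mounted at the origin on the work surface. World frame = base frame: x ahead of the robot, y to its left, z up, the work surface at z = 0. Lengths are in m, angles in rad, forces in N, time in s.
With the tool pointing down it reaches from about 0.3 to 0.875 m from the base axis. Payload 6.4 kg.
Tool frame: the origin (TCP) lies between the finger pads; the fingertips stand 19 mm ahead of it and the grasp point (between the pads) is the TCP (ctrl.tips_ahead is the z of the fingertips in the tool frame, in m); z points along the fingers, y is the line along which they close (so a half turn about z gives the same grasp; the last joint's range is limited). The gripper opens to 85 mm and grips with 20 to 120 N. Pads are 22 mm wide; open, the fingers measure 114 mm over their backs; the gripper's body (76 mm by 85 mm) begins 54 mm behind the grasp point. The pads swing forward as they close: fully open they stand 13 mm farther back than shut.
Start: joints at [1.143, 0.181, 1.607, -0, 1.354, -0.206], TCP at [0.126, 0.561, 0.25] pointing down, gripper open.
Joint ranges: [-2.99, 2.99], [-0.89, 2.07], [0.3, 2.58], [-1.14, 4.28], [0, 2.63], [-3.12, 3.12]. Speed limits (rad/s): [2.57, 2.57, 3.01, 3.14, 3.14, 3.14].

## Interface

Orientations are given as a unit quaternion [w, x, y, z].
In Python, from bench import readout, vision, ctrl gives the robot as it stands.
- The arm moves only by the tool play_rows, never from a script. Its arguments are lists of equal length, an entry for each row: "xyz": the shift along the tool's x, y, z in mm, a list of three; "rot": the turn, a rotation vector about the tool's x, y, z in rad, a list of three; "grip": the opening, from 0 (shut) to 1 (fully open). In form: {"xyz": [[x, y, z], ...], "rot": [[rx, ry, rz], ...], "grip": [grip, ...]}. A call has exactly 10 rows; each row is the pose to reach, as a shift and turn from the pose commanded when the call began, along the tool's axes at that moment; what a row does not reach only later rows make up. A row lasts 1/8 s, in which the tool goes at most 62.5 mm and 10.7 degrees, less where a joint would pass 70% of its speed; a pose out of reach is approached as far as the arm can. A call with a gripper value outside its range is refused whole. The fingers move at their own pace and stop on an object; the grip force is fixed at half the most. Time passes only in rows, so rows that repeat a pose let the fingers close, or fill a call up. It gives the time, the measured TCP pose, the force, the opening and the grip force at its end, in the units of the state.
- readout.get_obs(): the state, without advancing time (a new reading comes with each control period).
- vision.camera(name): name is "scene" or "top"; returns a dict with "color" (400x640x3 uint8, red, green, blue), "depth" (400x640 float32, m along the optical axis (not along the pixel's ray), 0 where there is no reading), "camera_matrix" (3x3 intrinsics, pixels), "extrinsics" (4x4, takes a point from camera to world coordinates). Camera axes: x right, y down, z forward; pixel columns grow to the right and rows downward; lengths in m; the calibration is good to about 2 mm. A picture is of the moment at which its call begins.
- ctrl.hand_in(): hands the job in; it is judged then, once.
The state is a dict: "time_s": time; "q": joint angles; "dq": joint speeds; "joint_efforts": joint torques, N m; "eef_pos": TCP position; "eef_rot": TCP orientation; "wrist_force": force on the tool from outside, world axes, zero at the start; "torque": the same for the moment, N m; "opening": opening from 0.0 (shut) to 1.0 (fully open); "grasp_force": force on a finger pad.
Only numpy, scipy, OpenCV 4.12 (cv2) and the standard library are available. Lean on these libraries where they do the work, as an engineer would, in place of code of your own. Each camera call takes 0.05 s, during which the arm holds its last target. There are 200 camera calls.

## Working session

There is one attempt and no reset: what is moved stays moved. The work goes in short steps, Python scripts to look and compute and a tool call to move; the robot and the scene stay as the last step left them, time stands still between calls to the robot, and variables do not carry over. Pictures are saved under pics/ and viewed, at most 14 in all, crops included, and the job is handed in when it is done.

Besides the shell and the picture viewer there is one more tool, called after "Call:" as name(argument=value, ...), one argument or row to a line, values as JSON. play_rows: Moves the arm, as the interface text tells. Its arguments: {"type":"object","properties":{"xyz":{"type":"array","items":{"type":"array","items":{"type":"number"}}},"rot":{"type":"array","items":{"type":"array","items":{"type":"number"}}},"grip":{"type":"array","items":{"type":"number"}}},"required":["xyz","rot","grip"]}

```bash
mkdir -p pics; ls; python3 - <<'E'
from bench import readout, vision, ctrl
import cv2,numpy as np
o=readout.get_obs();print(o['eef_pos'],o['eef_rot'],o['time_s'],ctrl.tips_ahead)
for n in('top','scene'):
    c=vision.camera(n);np.savez('pics/%s0.npz'%n,**c)
    print(n,c['camera_matrix'],c['extrinsics'])
    cv2.imwrite('pics/%s0.png'%n,cv2.resize(c['color'][:,:,::-1],(800,500)))
E
```

```text
pics
[0.12626258 0.56043955 0.24942165] [-2.60699789e-04  1.10674464e-01  9.93856336e-01 -8.23310461e-04] 0.0 0.019
top [[392.56842542   0.         322.48038748]
 [  0.         392.56842542 197.33075097]
 [  0.           0.           1.        ]] [[-0.00415183 -0.97352826  0.22852896  0.29884755]
 [-0.99998705  0.00471487  0.00191785  0.15379444]
 [-0.00294457 -0.22851804 -0.97353523  1.22513757]
 [ 0.          0.          0.          1.        ]]
scene [[407.69732889   0.         318.05388608]
 [  0.         407.69732889 205.81261131]
 [  0.           0.           1.        ]] [[-2.94020687e-01  8.02412365e-01 -5.19313232e-01  1.23978656e+00]
 [ 9.55798984e-01  2.47046620e-01 -1.59424807e-01  3.65461920e-01]
 [ 3.70142237e-04 -5.43233251e-01 -8.39581740e-01  1.13052431e+00]
 [ 0.00000000e+00  0.00000000e+00  0.00000000e+00  1.00000000e+00]]
```

View pics/top0.png

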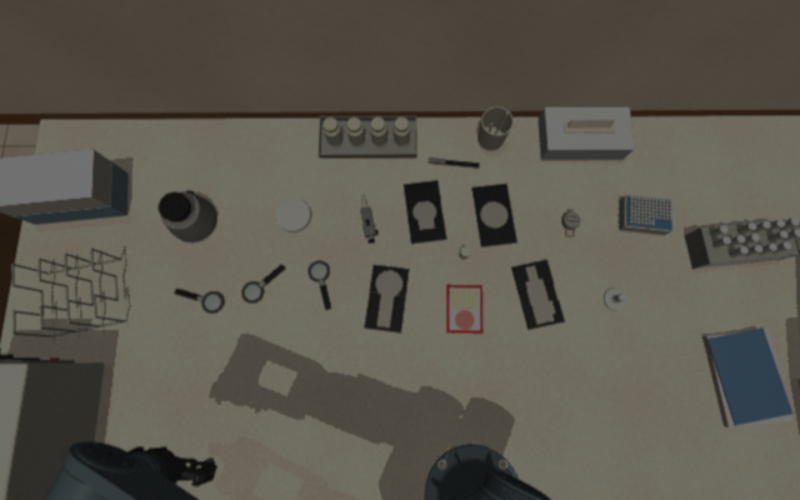

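View pics/scene0.png

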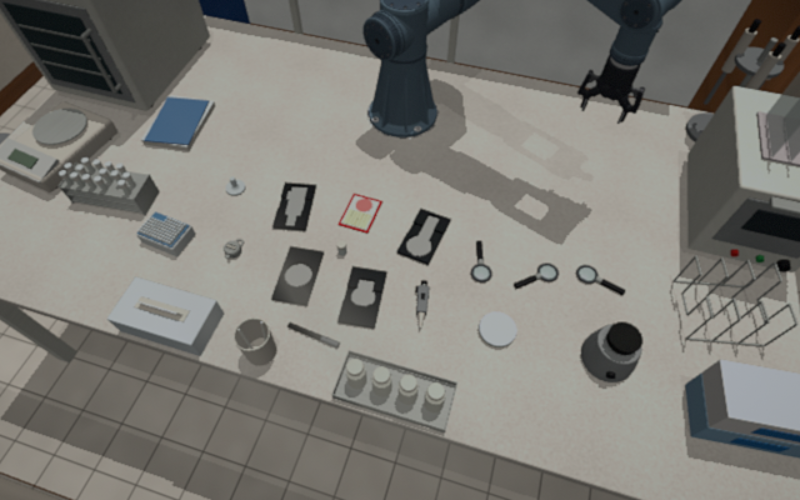

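The top view (800x500) shows trays at (388,298) loupe, (538,295) pipette, (425,212) counter and (495,215) spreader. The tools are at (368,218) pipette, (571,220) counter, (614,298) spreader and (321,285) for the nearest loupe. The vial is at (463,252) and the dish at (293,214). Next I'll measure these from colour masks.

```bash
cat > h.py <<'E'
import numpy as np,cv2
def load(n): return dict(np.load(n))
def cast(c,uv,z):
    K=np.asarray(c['camera_matrix']);T=np.asarray(c['extrinsics']);uv=np.atleast_2d(np.asarray(uv,float))
    d=np.c_[(uv-K[[0,1],2])/K[[0,1],[0,1]],np.ones(len(uv))]@T[:3,:3].T
    return T[:3,3]+d*((z-T[2,3])/d[:,2])[:,None]
def proj(c,p):
    K=np.asarray(c['camera_matrix']);T=np.asarray(c['extrinsics'])
    q=(np.atleast_2d(p)-T[:3,3])@T[:3,:3]@K.T
    return q[:,:2]/q[:,2:]
def blobs(m,roi):  # roi x0,y0,x1,y1 native -> largest contour, full coords
    x0,y0,x1,y1=roi
    cs,_=cv2.findContours(m[y0:y1,x0:x1].astype(np.uint8),cv2.RETR_EXTERNAL,cv2.CHAIN_APPROX_NONE)
    k=max(cs,key=cv2.contourArea);return k[:,0]+[x0,y0]
E
python3 - <<'E'
from h import *
c=load('pics/top0.npz');g=cv2.cvtColor(c['color'],cv2.COLOR_RGB2GRAY)
im=c['color'][:,:,::-1]
cv2.imwrite('pics/crop1.png',cv2.resize(im[135:275,215:515],(780,364),interpolation=cv2.INTER_CUBIC))
bg=np.median(g[140:270,220:510]);print('bg',bg)
T={'pip':(405,200,457,270),'loupe':(286,205,332,270),'cnt':(318,140,360,198),'spr':(372,142,418,200)}
for n,r in T.items():
    k=blobs(g<bg*0.45,r); P=cast(c,k,0.012)[:,:2].astype(np.float32)
    (cx,cy),(w,h),a=cv2.minAreaRect(P*1000)
    print('tray',n,round(cx),round(cy),round(w),round(h),round(a,1))
O={'pip':(278,152,310,198),'loupe':(242,204,268,250),'cnt':(444,160,470,195),'spr':(476,222,506,252),'vial':(362,190,380,212),'dish':(215,152,255,190)}
for n,r in O.items():
    s=g[r[1]:r[3],r[0]:r[2]];print(n,'gray min/med/max',s.min(),np.median(s),s.max())
    d=c['depth'];vv,uu=np.mgrid[r[1]:r[3],r[0]:r[2]]
    K=c['camera_matrix'];E=c['extrinsics'];dd=d[r[1]:r[3],r[0]:r[2]].ravel()
    p=np.c_[(uu.ravel()-K[0,2])/K[0,0]*dd,(vv.ravel()-K[1,2])/K[1,1]*dd,dd]@E[:3,:3].T+E[:3,3]
    z=p[:,2];m=(z>0.006)&(dd>0);q=p[m]
    print('  n',m.sum(),'zmax',round(z.max(),4),'bench z',round(np.median(z),4),'ctr',q.mean(0).round(4),'ext',q.min(0).round(3),q.max(0).round(3))
    (cx,cy),(w,h),a=cv2.minAreaRect((q[:,:2]*1000).astype(np.float32));print('  rect',[round(x,1) for x in(cx,cy,w,h,a)])
E
```

```text
bg 108.0
tray pip 462 -176 157 91 12.0
tray loupe 454 198 88 156 82.8
tray cnt 678 101 158 88 7.0
tray spr 668 -78 158 90 6.4
pip gray min/med/max 13 108.0 112
  n 304 zmax 1.2251 bench z 0.0021 ctr [0.6474 0.247  0.0227] ext [0.59  0.199 0.006] [0.735 0.298 0.036]
  rect [660.8, 247.1, 97.2, 145.3, 87.6]
loupe gray min/med/max 15 107.0 112
  n 363 zmax 1.2251 bench z 0.0027 ctr [0.5007 0.3636 0.0108] ext [0.427 0.329 0.006] [0.557 0.409 0.019]
  rect [492.1, 370.1, 133.2, 77.4, 3.6]
cnt gray min/med/max 38 108.0 112
  n 215 zmax 1.2251 bench z 0.0024 ctr [ 0.6472 -0.2709  0.0218] ext [ 0.597 -0.317  0.006] [ 0.704 -0.244  0.033]
  rect [653.1, -274.9, 71.7, 98.9, 77.4]
spr gray min/med/max 44 108.0 112
  n 272 zmax 0.0546 bench z 0.0027 ctr [ 0.4495 -0.3661  0.0141] ext [ 0.412 -0.412  0.006] [ 0.503 -0.317  0.055]
  rect [457.3, -364.6, 87.3, 94.3, 84.6]
vial gray min/med/max 57 107.0 112
  n 73 zmax 1.2251 bench z 0.002 ctr [0.5647 0.0049 0.0337] ext [ 0.543 -0.013  0.006] [0.605 0.027 0.048]
  rect [572.1, 9.5, 62.6, 36.3, 12.1]
dish gray min/med/max 74 110.0 113
  n 613 zmax 1.2251 bench z 0.0036 ctr [0.6684 0.44   0.0178] ext [0.614 0.379 0.006] [0.739 0.504 0.026]
  rect [676.2, 439.9, 122.8, 124.5, 2.1]
```

View pics/crop1.png

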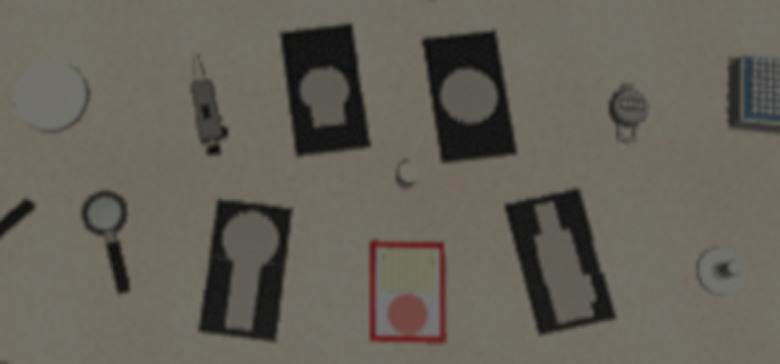

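The crop confirms every cut-out points its +x up the image, as do the tools: pipette nose (197,55) and knob (213,150), loupe lens (104,213), counter body (629,105) with its ring below, spreader disc (720,271). Now refining the tool poses.

```bash
cat >> h.py <<'E'
def fg(c,thr=10):
    im=cv2.GaussianBlur(c['color'],(3,3),0).astype(int);b=np.median(im[140:270,220:510].reshape(-1,3),0)
    return np.abs(im-b).max(2)>thr
E
python3 - <<'E'
from h import *
c=load('pics/top0.npz');g=cv2.cvtColor(c['color'],cv2.COLOR_RGB2GRAY).astype(int)
f=lambda u,v:np.array([215+u/2.6-.3,135+v/2.6-.3])
# loupe
k=blobs(g<70,(242,204,268,250));P=cast(c,k,.008)[:,:2]*1000
(w)=cv2.minAreaRect(P.astype(np.float32));print('loupe rect',w)
near=[P[np.hypot(*(P-q).T)<40] for q in [cast(c,f(104,213),.008)[0,:2]*1000]][0]
(cx,cy),r=cv2.minEnclosingCircle(near[near[:,0]>near[:,0].max()-56].astype(np.float32));print('ring',cx,cy,r)
e=P[P[:,0]<P[:,0].min()+30].mean(0);
vx,vy,x0,y0=cv2.fitLine(P[P[:,0]<P[:,0].min()+55].astype(np.float32),cv2.DIST_L2,0,.01,.01).ravel();print('handle dir deg',np.degrees(np.arctan(vy/vx)),'end',P[P[:,0].argmin()])
# pipette
for t in(85,97):
    k=blobs(g<t,(278,150,310,198));P=cast(c,k,.018)[:,:2]*1000
    print('pip',t,cv2.minAreaRect(P.astype(np.float32)),P.min(0),P.max(0))
    vx,vy,x0,y0=cv2.fitLine(P[(P[:,0]>P[:,0].min()+30)].astype(np.float32),cv2.DIST_L2,0,.01,.01).ravel();print(np.degrees(np.arctan(vy/vx)),x0,y0)
print('nose,knob',cast(c,[f(197,55),f(214,153)],.013)[:,:2]*1000,'handle front',cast(c,f(202.5,81),.026)[0]*1000)
# counter
k=blobs(g<97,(444,160,472,195));P=cast(c,k,.026)[:,:2]*1000;print('cnt',cv2.minAreaRect(P.astype(np.float32)),P.min(0),P.max(0))
print('ring end z5',cast(c,f(627,140),.005)[0]*1000,'body',cast(c,f(630,106),.026)[0]*1000)
# spreader
m=fg(c,6);k=blobs(m,(470,222,508,256));P=cast(c,k,.008)[:,:2]*1000;print('spr',cv2.minEnclosingCircle(P.astype(np.float32)),P.min(0),P.max(0))
im=c['color'][:,:,::-1]
def cr(x,y):return cv2.resize(im[y-25:y+25,x-25:x+25],(390,290*390//290),interpolation=cv2.INTER_CUBIC)
A=np.hstack([cr(294,174),cr(256,229)]);B=np.hstack([cr(457,177),cr(491,238)])
cv2.imwrite('pics/crop2.png',cv2.convertScaleAbs(cv2.resize(np.vstack([A,B]),(600,600)),alpha=1.8))
E
```

```text
loupe rect ((458.0343017578125, 351.02618408203125), (64.10328674316406, 16.52133560180664), 15.618026733398438)
ring 486.97760009765625 359.9156494140625 5.557973384857178
handle dir deg 16.449125 end [427.58634868 340.893625  ]
pip 85 ((640.73388671875, 243.66908264160156), (98.26417541503906, 36.214298248291016), 14.444992065429688) [593.40236566 221.13301053] [689.65852683 266.65206594]
18.192348 659.739 247.97607
pip 97 ((651.110107421875, 246.280029296875), (119.66015625, 37.775543212890625), 14.355863571166992) [593.40236566 221.13301053] [710.01403276 266.70564101]
13.879634 668.7698 248.98535
nose,knob [[722.48654732 259.74257333]
 [596.13852401 237.12001706]] handle front [684.21446579 251.35036811  26.        ]
cnt ((641.7243041992188, -265.5396423339844), (48.459983825683594, 74.31736755371094), 62.75606918334961) [ 602.00463636 -293.69134984] [ 677.75677376 -244.80849077]
ring end z5 [ 612.1231072  -271.53102974    5.        ] body [ 649.58101151 -271.37538421   26.        ]
spr ((449.94891357421875, -365.209716796875), 30.61503791809082) [ 421.35091806 -394.7942492 ] [ 480.49732959 -337.43332118]
```

View pics/crop2.png

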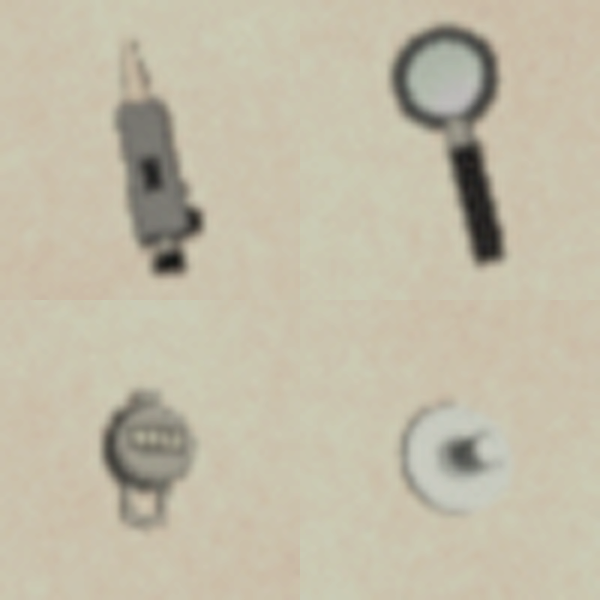

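The enlarged crops (6x, two by two) show:
- **Pipette:** nose (130,42), handle front (143,101), knob (168,262), hook on the right.
- **Loupe:** lens (445,78), handle end (488,260).
- **Counter:** body top (153,445), ring end (140,525), lever (146,392).
- **Spreader:** disc (456,457).

```bash
cat > m.py <<'E'
from h import *
c=load('pics/top0.npz')
def p(o,x,y,z):return cast(c,[o[0]+x/6-.4,o[1]+y/6-.4],z)[0,:2]*1000
def rep(n,a,b,L,sa):  # a front pt, b rear pt, L true length, sa: x of a in tool frame
    d=a-b;l=np.hypot(*d);d/=l;mid=(a+b)/2;o=mid-d*(sa-L/2)
    print(n,'len',l.round(1),'of',L,'yaw',np.degrees(np.arctan2(d[1],d[0])).round(1),'origin',o.round(1))
rep('pip',p((269,149),130,42,.013),p((269,149),169,272,.013),130,68)
rep('pip handle',p((269,149),143,99,.026),p((269,149),158,242,.026),75,30)
rep('loupe',p((231,204),145,78,.010),p((231,204),188,262,.012),100,46)
b=p((432,152),153,145,.026);print('cnt body',b.round(1),'diam',np.hypot(*(p((432,152),194,145,.026)-p((432,152),112,145,.026))))
print('ring end',p((432,152),141,226,.005).round(1),'lever',p((432,152),146,90,.015).round(1))
print('spr',p((466,213),156,157,.008).round(1))
s=load('pics/scene0.npz')
im=s['color'][:,:,::-1]
q={'pip':(655,247,.026),'loupe':(472,354,.012),'cnt':(649,-271,.026),'spr':(450,-365,.008),'pt':(462,-176,.012),'lt':(454,198,.012),'ct':(678,101,.012),'st':(668,-78,.012)}
T=[]
for n,(x,y,z) in q.items():
    u,v=proj(s,[x/1000,y/1000,z])[0];u0,v0=int(round(u)),int(round(v))
    k=im[v0-30:v0+30,u0-30:u0+30];k=cv2.resize(k,(200,200),interpolation=cv2.INTER_CUBIC);cv2.circle(k,(int((u-u0+30.5)*200/60),int((v-v0+30.5)*200/60)),2,(0,0,255),-1);T.append(k)
cv2.imwrite('pics/crop3.png',cv2.convertScaleAbs(np.vstack([np.hstack(T[:4]),np.hstack(T[4:])]),alpha=1.6))
E
python3 m.py
```

```text
pip len 130.4 of 130 yaw 10.0 origin [656.2 248.6]
pip handle len 79.3 of 75 yaw 6.5 origin [654.8 248.2]
loupe len 99.9 of 100 yaw 15.0 origin [478.5 357.5]
cnt body [ 648.6 -271.6] diam 43.35014917891247
ring end [ 609.8 -268.9] lever [ 682.5 -274.3]
spr [ 449.9 -368.2]
```

View pics/crop3.png

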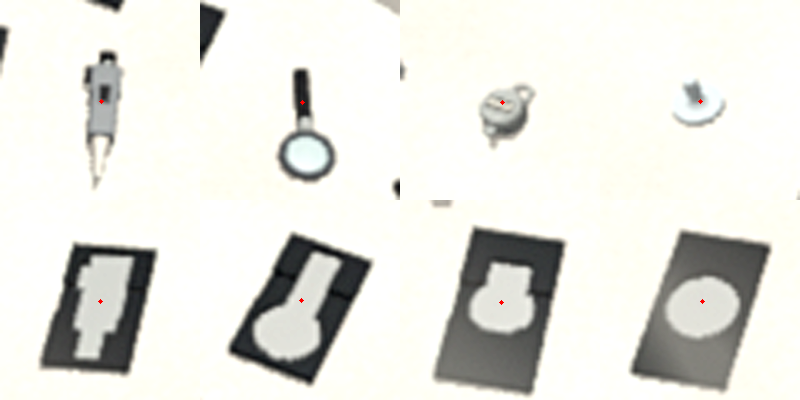

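```bash
cat > go.py <<'E'
import sys,numpy as np
from scipy.spatial.transform import Rotation as R
from bench import readout
# go.py x y z yaw [x y z yaw ...] in mm,deg : shifts from the pose now, chained from pose to pose
o=readout.get_obs();w=np.array(o['eef_rot'],float)
A=R.from_quat(w[[1,2,3,0]]);p=np.array(o['eef_pos'])*1000
print('t',round(o['time_s'],2),'p',p.round(1),'yaw',np.degrees(np.arctan2(*A.as_matrix()[[1,0],[1,1]])).round(1)-90,'open',round(o['opening'],3),'gf',round(o['grasp_force'],1),'wf',np.round(o['wrist_force'],1),'q',np.round(o['q'],2))
v=list(map(float,sys.argv[1:]))
for i in range(0,len(v),4):
    x,y,z,a=v[i:i+4];best=None
    for k in(0,180):
        t=np.radians(a+k);B=R.from_matrix(np.array([[-np.cos(t),-np.sin(t),0],[-np.sin(t),np.cos(t),0],[0,0,-1]]).T)
        B=R.from_matrix(np.column_stack([[np.cos(t+np.pi),np.sin(t+np.pi),0],[-np.sin(t),np.cos(t),0],[0,0,-1]]))
        d=A.inv()*B
        if best is None or d.magnitude()<best[1].magnitude():best=(B,d)
    B,d=best;q=np.array([x,y,z]);print('shift',A.inv().apply(q-p).round(1),'rot',d.as_rotvec().round(3));A,p=B,q
E
python3 go.py 478.5 357.5 90 15 478.5 357.5 21 15
```

```text
t 0.1 p [126.3 560.5 249.5] yaw -12.700000000000003 open 0.994 gf 0.0 wf [-0.3 -0.5 -0.6] q [ 1.14  0.18  1.61 -0.    1.35 -0.21]
shift [-388.3 -120.3  159.5] rot [-0.001 -0.001 -0.484]
shift [ 0.  0. 69.] rot [0. 0. 0.]
```

Call:
play_rows(
  xyz=[
    [-55,-17,23],
    [-111,-34,46],
    [-166,-52,68],
    [-222,-69,91],
    [-277,-86,114],
    [-333,-103,137],
    [-388,-120,159],
    [-388,-120,159],
    [-388,-120,159],
    [-388,-120,159],
  ],
  rot=[
    [0,0,-0.07],
    [0,0,-0.14],
    [0,0,-0.21],
    [0,0,-0.28],
    [0,0,-0.35],
    [0,0,-0.42],
    [0,0,-0.484],
    [0,0,-0.484],
    [0,0,-0.484],
    [0,0,-0.484],
  ],
  grip=[0.5,0.5,0.5,0.5,0.5,0.5,0.5,0.5,0.5,0.5],
)

```text
time_s: 1.35
eef_pos: [0.4776, 0.3595, 0.0918]
eef_rot: [0.0, -0.131, 0.991, 0.0]
wrist_force: [-0.7, 0.1, -0.2]
opening: 0.502
grasp_force: 0.0
```

```bash
python3 go.py 478.5 357.5 21 15
```

```text
t 1.35 p [477.6 359.5  91.8] yaw 15.099999999999994 open 0.502 gf 0.0 wf [-0.7  0.1 -0.2] q [ 0.45  0.41  1.66  0.    1.07 -1.39]
shift [-0.3 -2.2 70.8] rot [0.    0.    0.002]
```

Call:
play_rows(
  xyz=[
    [0,-2,25],
    [0,-2,50],
    [0,-2,62],
    [0,-2,70],
    [0,-2,70],
    [0,-2,70],
    [0,-2,70],
    [0,-2,70],
    [0,-2,70],
    [0,-2,70],
  ],
  rot=[
    [0,0,0],
    [0,0,0],
    [0,0,0],
    [0,0,0],
    [0,0,0],
    [0,0,0],
    [0,0,0],
    [0,0,0],
    [0,0,0],
    [0,0,0],
  ],
  grip=[0.5,0.5,0.5,0.5,0.5,0,0,0,0,0],
)

```text
time_s: 2.6
eef_pos: [0.4799, 0.3569, 0.0224]
eef_rot: [0.001, -0.131, 0.991, 0.0]
wrist_force: [-0.9, -0.1, 5.0]
opening: 0.161
grasp_force: 59.2
```

```bash
python3 go.py 478.5 357.5 91 15 444.5 199 91 -7.2 444.5 199 25 -7.2
```

```text
t 2.6 p [479.9 356.9  22.4] yaw 15.0 open 0.161 gf 59.2 wf [-0.9 -0.1  5. ] q [ 0.44  0.52  1.67  0.    0.94 -1.39]
shift [  1.1   0.9 -68.6] rot [0.    0.002 0.   ]
shift [  73.9 -144.3    0. ] rot [0.    0.    0.387]
shift [ 0.  0. 66.] rot [0. 0. 0.]
```

Call:
play_rows(
  xyz=[
    [0,0,-30],
    [0,0,-65],
    [15,-29,-68],
    [30,-58,-68],
    [45,-87,-68],
    [60,-116,-68],
    [74,-144,-68],
    [74,-144,-68],
    [74,-144,-68],
    [74,-144,-68],
  ],
  rot=[
    [0,0,0],
    [0,0,0],
    [0,0,0.08],
    [0,0,0.16],
    [0,0,0.24],
    [0,0,0.32],
    [0,0,0.387],
    [0,0,0.387],
    [0,0,0.387],
    [0,0,0.387],
  ],
  grip=[0,0,0,0,0,0,0,0,0,0],
)

```text
time_s: 3.85
eef_pos: [0.4452, 0.199, 0.0894]
eef_rot: [0.0, 0.062, 0.998, 0.0]
wrist_force: [-0.8, 0.1, -0.3]
opening: 0.161
grasp_force: 58.8
```

```bash
python3 go.py 444.5 199 26 -7.2; python3 - <<'E'
from bench import vision
from h import *
for i,n in enumerate(('top','scene')):
    c=vision.camera(n);np.savez('pics/%s1.npz'%n,**c)
    u,v=proj(c,[.45,.2,.06])[0].astype(int)
    k=cv2.resize(c['color'][v-50:v+50,u-50:u+50,::-1],(400,400),interpolation=cv2.INTER_CUBIC)
    A=k if i==0 else np.hstack([A,k])
cv2.imwrite('pics/l1.png',cv2.convertScaleAbs(A,alpha=1.6))
E
```

```text
t 3.85 p [445.2 199.   89.4] yaw -7.099999999999994 open 0.161 gf 58.8 wf [-0.8  0.1 -0.3] q [ 0.18  0.21  1.94  0.    0.99 -1.27]
shift [ 0.7 -0.1 63.4] rot [0.    0.    0.002]
```

View pics/l1.png

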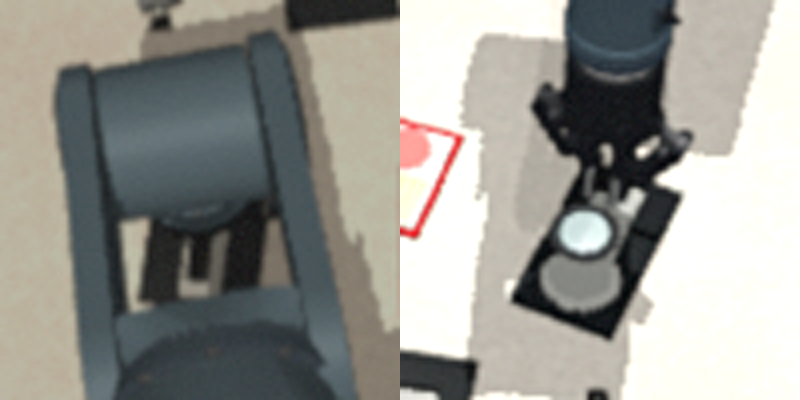

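The scene view shows the loupe held level above its tray, with the lens at (583,232) lined up over the round hole. Next: lower, release, retreat.

Call:
play_rows(
  xyz=[
    [0,0,15],
    [0,0,30],
    [0,0,42],
    [0,0,52],
    [0,0,59],
    [0,0,62],
    [0,0,62],
    [0,0,62],
    [0,0,62],
    [0,0,62],
  ],
  rot=[
    [0,0,0],
    [0,0,0],
    [0,0,0],
    [0,0,0],
    [0,0,0],
    [0,0,0],
    [0,0,0],
    [0,0,0],
    [0,0,0],
    [0,0,0],
  ],
  grip=[0,0,0,0,0,0,0,0,0.1,0.2],
)

```text
time_s: 5.2
eef_pos: [0.4452, 0.1984, 0.0276]
eef_rot: [0.0, 0.062, 0.998, 0.0]
wrist_force: [0.2, -0.4, 0.0]
opening: 0.201
grasp_force: 0.0
```

Call:
play_rows(
  xyz=[
    [0,0,0],
    [0,0,0],
    [0,0,0],
    [0,0,-5],
    [0,0,-40],
    [0,0,-90],
    [0,0,-120],
    [0,0,-120],
    [0,0,-120],
    [0,0,-120],
  ],
  rot=[
    [0,0,0],
    [0,0,0],
    [0,0,0],
    [0,0,0],
    [0,0,0],
    [0,0,0],
    [0,0,0],
    [0,0,0],
    [0,0,0],
    [0,0,0],
  ],
  grip=[0.3,0.45,0.5,0.5,0.5,0.6,0.6,0.6,0.6,0.6],
)

```text
time_s: 6.45
eef_pos: [0.4439, 0.1981, 0.1459]
eef_rot: [-0.001, 0.062, 0.998, -0.0]
wrist_force: [0.5, -0.1, 0.6]
opening: 0.606
grasp_force: 0.0
```

```bash
python3 go.py 656 248 120 9.5 656 248 22 9.5
```

```text
t 6.45 p [443.9 198.1 145.9] yaw -7.200000000000003 open 0.606 gf 0.0 wf [ 0.5 -0.1  0.6] q [ 0.18  0.11  1.92 -0.    1.12 -1.27]
shift [-204.3   75.9   25.3] rot [-0.    -0.003 -0.291]
shift [ 0.  0. 98.] rot [0. 0. 0.]
```

Call:
play_rows(
  xyz=[
    [-40,15,5],
    [-80,30,10],
    [-120,45,15],
    [-160,60,20],
    [-204,76,25],
    [-204,76,25],
    [-204,76,25],
    [-204,76,25],
    [-204,76,25],
    [-204,76,25],
  ],
  rot=[
    [0,0,-0.06],
    [0,0,-0.12],
    [0,0,-0.18],
    [0,0,-0.24],
    [0,0,-0.29],
    [0,0,-0.29],
    [0,0,-0.29],
    [0,0,-0.29],
    [0,0,-0.29],
    [0,0,-0.29],
  ],
  grip=[0.65,0.65,0.65,0.65,0.65,0.65,0.65,0.65,0.65,0.65],
)

```text
time_s: 7.7
eef_pos: [0.6566, 0.2484, 0.123]
eef_rot: [0.0, -0.083, 0.997, 0.0]
wrist_force: [-0.1, 1.0, 0.7]
opening: 0.65
grasp_force: 0.0
```

```bash
python3 go.py 656 248 21 9.5; python3 - <<'E'
from bench import vision
from h import *
c=vision.camera('scene');np.savez('pics/s2.npz',**c)
A=[]
for p in([.45,.2,.01],[.656,.248,.06]):
    u,v=proj(c,p)[0].astype(int)
    A.append(cv2.resize(c['color'][v-40:v+40,u-40:u+40,::-1],(400,400),interpolation=cv2.INTER_CUBIC))
cv2.imwrite('pics/l2.png',cv2.convertScaleAbs(np.hstack(A),alpha=1.6))
E
```

```text
t 7.7 p [656.6 248.4 123. ] yaw 9.5 open 0.65 gf 0.0 wf [-0.1  1.   0.7] q [ 0.19  0.58  1.35 -0.    1.22 -1.54]
shift [  0.8  -0.3 102. ] rot [ 0.     0.001 -0.001]
```

View pics/l2.png

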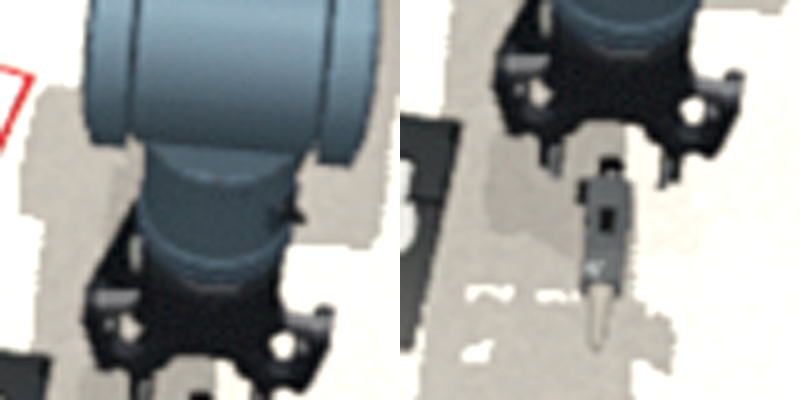

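The fingers straddle the pipette handle (right half, about (605,230)). The arm hides the loupe tray, so I'll check that later. Grasping the pipette now.

Call:
play_rows(
  xyz=[
    [1,0,35],
    [1,0,70],
    [1,0,90],
    [1,0,102],
    [1,0,102],
    [1,0,102],
    [1,0,102],
    [1,0,102],
    [1,0,102],
    [1,0,102],
  ],
  rot=[
    [0,0,0],
    [0,0,0],
    [0,0,0],
    [0,0,0],
    [0,0,0],
    [0,0,0],
    [0,0,0],
    [0,0,0],
    [0,0,0],
    [0,0,0],
  ],
  grip=[0.65,0.65,0.65,0.65,0.65,0,0,0,0,0],
)

```text
time_s: 9.0
eef_pos: [0.6571, 0.2485, 0.0221]
eef_rot: [0.001, -0.083, 0.997, 0.0]
wrist_force: [-0.4, -0.0, 6.1]
opening: 0.295
grasp_force: 60.4
```

```bash
python3 go.py 656 248 140 9.5 459 -177 140 12 459 -177 30 12
```

```text
t 9.0 p [657.1 248.5  22.1] yaw 9.5 open 0.295 gf 60.4 wf [-0.4 -0.   6.1] q [ 0.19  0.7   1.37  0.    1.06 -1.54]
shift [   0.8   -0.3 -117.9] rot [ 0.     0.003 -0.001]
shift [ 264.4 -386.7    0. ] rot [ 0.     0.    -0.044]
shift [  0.   0. 110.] rot [0. 0. 0.]
```

Call:
play_rows(
  xyz=[
    [0,0,-30],
    [0,0,-70],
    [10,-15,-105],
    [40,-58,-118],
    [75,-110,-118],
    [115,-168,-118],
    [155,-226,-118],
    [195,-285,-118],
    [230,-336,-118],
    [255,-373,-118],
  ],
  rot=[
    [0,0,0],
    [0,0,0],
    [0,0,0],
    [0,0,0],
    [0,0,-0.01],
    [0,0,-0.02],
    [0,0,-0.03],
    [0,0,-0.04],
    [0,0,-0.044],
    [0,0,-0.044],
  ],
  grip=[0,0,0,0,0,0,0,0,0,0],
)

```text
time_s: 10.25
eef_pos: [0.4672, -0.1574, 0.1386]
eef_rot: [0.0, -0.105, 0.995, -0.0]
wrist_force: [1.3, -0.4, -0.4]
opening: 0.292
grasp_force: 59.5
```

Call:
play_rows(
  xyz=[
    [9,-13,0],
    [9,-13,20],
    [9,-13,40],
    [9,-13,60],
    [9,-13,60],
    [9,-13,60],
    [9,-13,60],
    [9,-13,60],
    [9,-13,60],
    [9,-13,60],
  ],
  rot=[
    [0,0,0],
    [0,0,0],
    [0,0,0],
    [0,0,0],
    [0,0,0],
    [0,0,0],
    [0,0,0],
    [0,0,0],
    [0,0,0],
    [0,0,0],
  ],
  grip=[0,0,0,0,0,0,0,0,0,0],
)

```text
time_s: 11.5
eef_pos: [0.4623, -0.1705, 0.0784]
eef_rot: [0.0, -0.104, 0.995, -0.0]
wrist_force: [0.1, 0.3, -0.4]
opening: 0.295
grasp_force: 59.6
```

```bash
python3 go.py 459 -177 26.5 12; python3 - <<'E'
from bench import vision
from h import *
c=vision.camera('scene');np.savez('pics/s3.npz',**c)
A=[]
for p in([.45,.2,.01],[.47,-.18,.04]):
    u,v=proj(c,p)[0].astype(int)
    A.append(cv2.resize(c['color'][v-40:v+40,u-40:u+40,::-1],(400,400),interpolation=cv2.INTER_CUBIC))
cv2.imwrite('pics/l3.png',cv2.convertScaleAbs(np.hstack(A),alpha=1.6))
E
```

```text
t 11.5 p [ 462.3 -170.5   78.4] yaw 12.0 open 0.295 gf 59.6 wf [ 0.1  0.3 -0.4] q [-0.59  0.24  1.94  0.    0.97 -2.37]
shift [ 4.6 -5.6 51.9] rot [-0.  0. -0.]
```

View pics/l3.png

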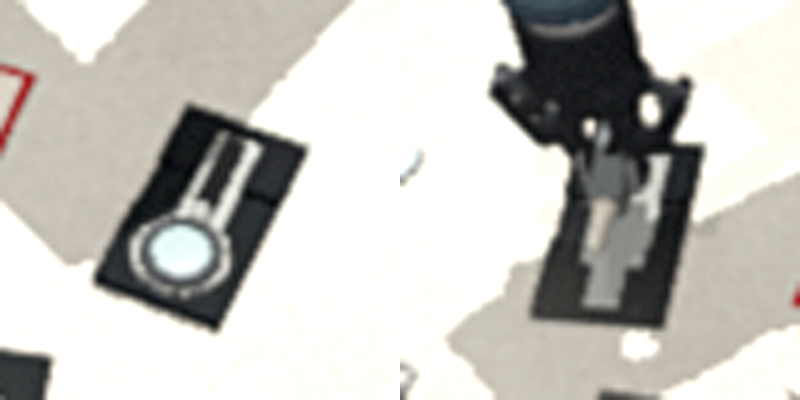

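The loupe sits home, its lens (182,248) concentric in the hole. The pipette is held level above its cut-out. Lowering it with a small sideways correction.

Call:
play_rows(
  xyz=[
    [5,-6,0],
    [5,-6,10],
    [5,-6,25],
    [5,-6,38],
    [5,-6,47],
    [5,-6,52],
    [5,-6,52],
    [5,-6,52],
    [5,-6,52],
    [5,-6,52],
  ],
  rot=[
    [0,0,0],
    [0,0,0],
    [0,0,0],
    [0,0,0],
    [0,0,0],
    [0,0,0],
    [0,0,0],
    [0,0,0],
    [0,0,0],
    [0,0,0],
  ],
  grip=[0,0,0,0,0,0,0,0,0.2,0.3],
)

```text
time_s: 12.8
eef_pos: [0.4586, -0.1774, 0.0263]
eef_rot: [0.0, -0.104, 0.995, -0.0]
wrist_force: [-0.7, 0.2, -1.0]
opening: 0.303
grasp_force: 19.2
```

Call:
play_rows(
  xyz=[
    [0,0,0],
    [0,0,0],
    [0,0,0],
    [0,0,0],
    [0,0,-30],
    [0,0,-80],
    [0,0,-110],
    [0,0,-110],
    [0,0,-110],
    [0,0,-110],
  ],
  rot=[
    [0,0,0],
    [0,0,0],
    [0,0,0],
    [0,0,0],
    [0,0,0],
    [0,0,0],
    [0,0,0],
    [0,0,0],
    [0,0,0],
    [0,0,0],
  ],
  grip=[0.4,0.5,0.6,0.6,0.6,0.6,0.6,0.8,0.8,0.8],
)

```text
time_s: 14.05
eef_pos: [0.4576, -0.1768, 0.1348]
eef_rot: [-0.001, -0.104, 0.995, 0.001]
wrist_force: [0.4, -0.2, -0.6]
opening: 0.8
grasp_force: 0.0
```

```bash
python3 go.py 648.5 -271.5 120 -4 648.5 -271.5 22 -4
```

```text
t 14.05 p [ 457.6 -176.8  134.8] yaw 12.0 open 0.8 gf 0.0 wf [ 0.4 -0.2 -0.6] q [-0.61  0.14  1.91 -0.    1.1  -2.39]
shift [-167.1 -132.3   14.2] rot [ 0.002 -0.002  0.279]
shift [ 0.  0. 98.] rot [0. 0. 0.]
```

Call:
play_rows(
  xyz=[
    [-33,-26,3],
    [-67,-53,6],
    [-100,-79,9],
    [-134,-106,12],
    [-167,-132,14],
    [-167,-132,14],
    [-167,-132,14],
    [-167,-132,14],
    [-167,-132,14],
    [-167,-132,14],
  ],
  rot=[
    [0,0,0.06],
    [0,0,0.12],
    [0,0,0.18],
    [0,0,0.24],
    [0,0,0.28],
    [0,0,0.28],
    [0,0,0.28],
    [0,0,0.28],
    [0,0,0.28],
    [0,0,0.28],
  ],
  grip=[0.8,0.8,0.8,0.8,0.8,0.8,0.8,0.8,0.8,0.8],
)

```text
time_s: 15.3
eef_pos: [0.6492, -0.2717, 0.1229]
eef_rot: [0.0, 0.035, 0.999, -0.0]
wrist_force: [-0.4, 1.0, 0.4]
opening: 0.8
grasp_force: 0.0
```

```bash
python3 go.py 648.5 -271.5 20 -4; python3 - <<'E'
from bench import vision
from h import *
c=vision.camera('scene');np.savez('pics/s4.npz',**c)
A=[]
for p in([.47,-.18,.04],[.648,-.271,.05]):
    u,v=proj(c,p)[0].astype(int)
    A.append(cv2.resize(c['color'][v-40:v+40,u-40:u+40,::-1],(400,400),interpolation=cv2.INTER_CUBIC))
cv2.imwrite('pics/l4.png',cv2.convertScaleAbs(np.hstack(A),alpha=1.6))
E
```

```text
t 15.3 p [ 649.2 -271.7  122.9] yaw -4.099999999999994 open 0.8 gf 0.0 wf [-0.4  1.   0.4] q [-0.56  0.58  1.34 -0.    1.22 -2.06]
shift [  0.8   0.2 102.9] rot [-0.     0.001 -0.001]
```

View pics/l4.png

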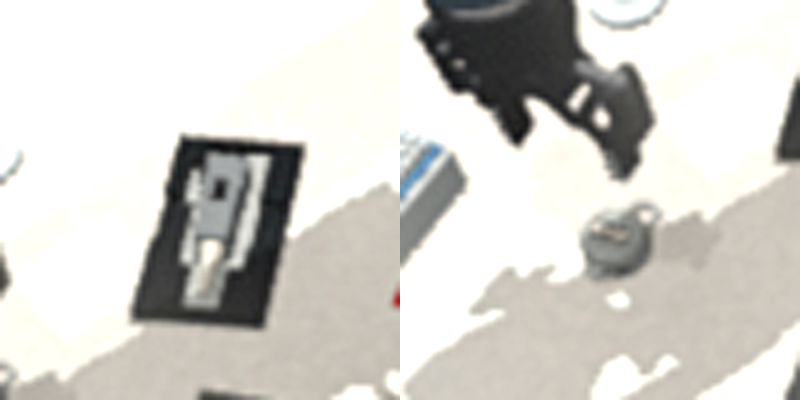

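The pipette lies in its cut-out (about (215,215)); I'll check it from the top later. The gripper is above the counter (620,240). Grasping it.

Call:
play_rows(
  xyz=[
    [1,0,35],
    [1,0,70],
    [1,0,92],
    [1,0,103],
    [1,0,103],
    [1,0,103],
    [1,0,103],
    [1,0,103],
    [1,0,103],
    [1,0,103],
  ],
  rot=[
    [0,0,0],
    [0,0,0],
    [0,0,0],
    [0,0,0],
    [0,0,0],
    [0,0,0],
    [0,0,0],
    [0,0,0],
    [0,0,0],
    [0,0,0],
  ],
  grip=[0.8,0.8,0.8,0.8,0.8,0.3,0,0,0,0],
)

```text
time_s: 16.6
eef_pos: [0.6497, -0.2726, 0.0215]
eef_rot: [0.002, 0.035, 0.999, -0.001]
wrist_force: [-0.9, 0.3, 6.8]
opening: 0.494
grasp_force: 61.3
```

```bash
python3 go.py 648.5 -271.5 140 -4 678 101 140 7 678 101 26 7
```

```text
t 16.6 p [ 649.7 -272.6   21.5] yaw -4.099999999999994 open 0.494 gf 61.3 wf [-0.9  0.3  6.8] q [-0.57  0.71  1.37 -0.    1.06 -2.07]
shift [   0.9    0.8 -118.6] rot [-0.002  0.003 -0.001]
shift [ -3.4 373.7   0. ] rot [ 0.     0.    -0.192]
shift [  0.   0. 114.] rot [0. 0. 0.]
```

Call:
play_rows(
  xyz=[
    [0,0,-30],
    [0,0,-70],
    [0,15,-105],
    [0,50,-118],
    [0,95,-118],
    [0,145,-118],
    [-1,195,-118],
    [-2,245,-118],
    [-3,295,-118],
    [-3,345,-118],
  ],
  rot=[
    [0,0,0],
    [0,0,0],
    [0,0,0],
    [0,0,-0.03],
    [0,0,-0.06],
    [0,0,-0.09],
    [0,0,-0.12],
    [0,0,-0.15],
    [0,0,-0.18],
    [0,0,-0.192],
  ],
  grip=[0,0,0,0,0,0,0,0,0,0],
)

```text
time_s: 17.85
eef_pos: [0.6757, 0.0738, 0.1375]
eef_rot: [0.0, -0.061, 0.998, -0.0]
wrist_force: [0.2, -0.4, -1.9]
opening: 0.492
grasp_force: 60.9
```

```bash
python3 go.py 678 101 60 7 678 101 26 7
```

```text
t 17.85 p [675.7  73.8 137.5] yaw 7.0 open 0.492 gf 60.9 wf [ 0.2 -0.4 -1.9] q [-0.07  0.51  1.41  0.    1.22 -1.76]
shift [-5.6 26.7 77.5] rot [-0.  0. -0.]
shift [ 0.  0. 34.] rot [0. 0. 0.]
```

Call:
play_rows(
  xyz=[
    [-3,13,0],
    [-5,25,15],
    [-5,25,35],
    [-5,25,55],
    [-5,25,70],
    [-5,25,77],
    [-5,25,77],
    [-5,25,77],
    [-5,25,77],
    [-5,25,77],
  ],
  rot=[
    [0,0,0],
    [0,0,0],
    [0,0,0],
    [0,0,0],
    [0,0,0],
    [0,0,0],
    [0,0,0],
    [0,0,0],
    [0,0,0],
    [0,0,0],
  ],
  grip=[0,0,0,0,0,0,0,0,0,0],
)

```text
time_s: 19.1
eef_pos: [0.678, 0.0977, 0.061]
eef_rot: [0.001, -0.061, 0.998, -0.0]
wrist_force: [1.1, -1.0, -0.2]
opening: 0.49
grasp_force: 61.0
```

```bash
python3 go.py 678 101 26 7; python3 - <<'E'
from bench import vision
from h import *
c=vision.camera('scene');np.savez('pics/s5.npz',**c)
u,v=proj(c,[.678,.101,.03])[0].astype(int)
k=cv2.resize(c['color'][v-40:v+40,u-40:u+40,::-1],(400,400),interpolation=cv2.INTER_CUBIC)
cv2.imwrite('pics/l5.png',cv2.convertScaleAbs(k,alpha=1.6))
E
```

```text
t 19.1 p [678.   97.7  61. ] yaw 6.900000000000006 open 0.49 gf 61.0 wf [ 1.1 -1.  -0.2] q [-0.03  0.62  1.42 -0.    1.1  -1.72]
shift [-0.3  3.3 35. ] rot [-0.     0.001 -0.001]
```

View pics/l5.png

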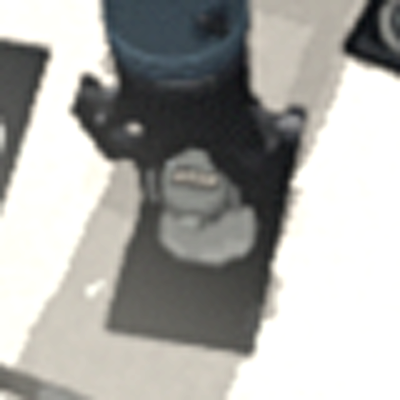

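The counter is held at (195,180), just above its hole at (208,230), with the lever to +x. Lowering.

Call:
play_rows(
  xyz=[
    [0,3,0],
    [0,3,10],
    [0,3,20],
    [0,3,29],
    [0,3,35],
    [0,3,35],
    [0,3,35],
    [0,3,35],
    [0,3,35],
    [0,3,35],
  ],
  rot=[
    [0,0,0],
    [0,0,0],
    [0,0,0],
    [0,0,0],
    [0,0,0],
    [0,0,0],
    [0,0,0],
    [0,0,0],
    [0,0,0],
    [0,0,0],
  ],
  grip=[0,0,0,0,0,0,0,0.4,0.5,0.55],
)

```text
time_s: 20.4
eef_pos: [0.6776, 0.1006, 0.0251]
eef_rot: [0.0, -0.061, 0.998, 0.0]
wrist_force: [-0.5, 0.3, 0.0]
opening: 0.553
grasp_force: 0.0
```

Call:
play_rows(
  xyz=[
    [0,0,0],
    [0,0,0],
    [0,0,0],
    [0,0,-30],
    [0,0,-80],
    [0,0,-130],
    [0,0,-130],
    [0,0,-130],
    [0,0,-130],
    [0,0,-130],
  ],
  rot=[
    [0,0,0],
    [0,0,0],
    [0,0,0],
    [0,0,0],
    [0,0,0],
    [0,0,0],
    [0,0,0],
    [0,0,0],
    [0,0,0],
    [0,0,0],
  ],
  grip=[0.65,0.75,0.75,0.75,0.75,0.75,0.6,0.6,0.6,0.6],
)

```text
time_s: 21.65
eef_pos: [0.6764, 0.1006, 0.1535]
eef_rot: [-0.001, -0.061, 0.998, 0.0]
wrist_force: [0.4, -0.7, -0.6]
opening: 0.599
grasp_force: 0.0
```

```bash
python3 go.py 450 -366.5 130 -20 450 -366.5 33 -20
```

```text
t 21.65 p [676.4 100.6 153.5] yaw 6.900000000000006 open 0.599 gf 0.0 wf [ 0.4 -0.7 -0.6] q [-0.03  0.51  1.38 -0.    1.25 -1.72]
shift [ 281.2 -436.3   24.1] rot [-0.    -0.003  0.47 ]
shift [ 0.  0. 97.] rot [0. 0. 0.]
```

Call:
play_rows(
  xyz=[
    [28,-44,2],
    [58,-90,5],
    [90,-140,8],
    [122,-190,10],
    [154,-240,13],
    [186,-290,16],
    [218,-340,19],
    [250,-390,22],
    [281,-436,24],
    [281,-436,24],
  ],
  rot=[
    [0,0,0.05],
    [0,0,0.1],
    [0,0,0.15],
    [0,0,0.21],
    [0,0,0.27],
    [0,0,0.33],
    [0,0,0.38],
    [0,0,0.43],
    [0,0,0.47],
    [0,0,0.47],
  ],
  grip=[0.6,0.6,0.6,0.6,0.6,0.6,0.6,0.6,0.6,0.6],
)

```text
time_s: 22.9
eef_pos: [0.449, -0.3695, 0.1306]
eef_rot: [-0.0, 0.176, 0.984, -0.0]
wrist_force: [1.0, 0.7, 0.8]
opening: 0.596
grasp_force: 0.0
```

```bash
python3 go.py 450 -366.5 33 -20; python3 - <<'E'
from bench import vision
from h import *
c=vision.camera('scene');np.savez('pics/s6.npz',**c)
t=vision.camera('top');np.savez('pics/t6.npz',**t)
A=[]
for k,p in((c,[.45,-.366,.04]),(t,[.45,-.366,.04]),(c,[.678,.101,.01]),(t,[.678,.101,.01]),(t,[.462,-.176,.01]),(t,[.454,.198,.01])):
    u,v=proj(k,p)[0].astype(int)
    A.append(cv2.resize(k['color'][v-32:v+32,u-32:u+32,::-1],(260,260),interpolation=cv2.INTER_CUBIC))
cv2.imwrite('pics/l6.png',cv2.convertScaleAbs(np.vstack([np.hstack(A[:3]),np.hstack(A[3:])]),alpha=1.7))
E
```

```text
t 22.9 p [ 449.  -369.5  130.6] yaw -20.299999999999997 open 0.596 gf 0.0 wf [1.  0.7 0.8] q [-0.89  0.33  1.69 -0.    1.13 -2.11]
shift [ 0.   3.2 97.6] rot [-0.    -0.001 -0.005]
```

View pics/l6.png

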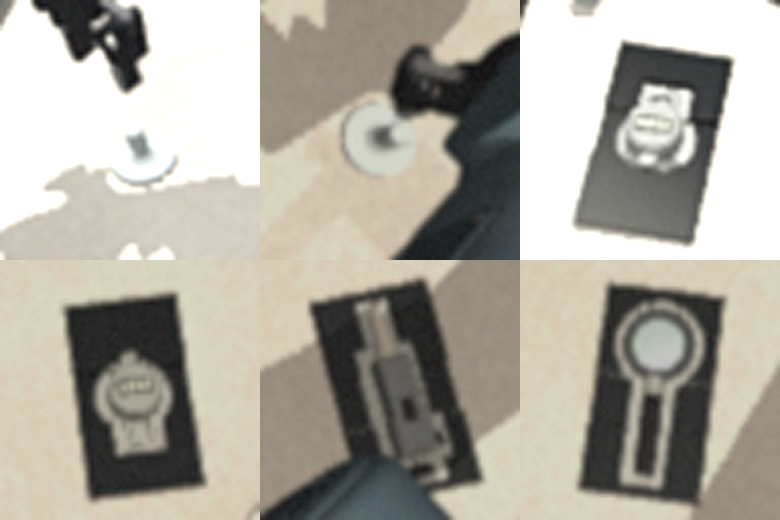

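The counter, pipette and loupe all lie in their cut-outs. The spreader stands under the gripper at (142,165) in the scene crop. Grasping it.

Call:
play_rows(
  xyz=[
    [0,2,35],
    [0,2,70],
    [0,2,90],
    [0,2,97],
    [0,2,97],
    [0,2,97],
    [0,2,97],
    [0,2,97],
    [0,2,97],
    [0,2,97],
  ],
  rot=[
    [0,0,0],
    [0,0,0],
    [0,0,0],
    [0,0,0],
    [0,0,0],
    [0,0,0],
    [0,0,0],
    [0,0,0],
    [0,0,0],
    [0,0,0],
  ],
  grip=[0.6,0.6,0.6,0.6,0.6,0,0,0,0,0],
)

```text
time_s: 24.25
eef_pos: [0.4525, -0.3653, 0.0357]
eef_rot: [0.001, 0.174, 0.985, -0.001]
wrist_force: [-0.7, 0.5, 7.3]
opening: 0.176
grasp_force: 58.6
```

```bash
python3 go.py 450 -366.5 150 -20 668 -78 150 6 668 -78 37 6
```

```text
t 24.25 p [ 452.5 -365.3   35.7] yaw -20.0 open 0.176 gf 58.6 wf [-0.7  0.5  7.3] q [-0.88  0.47  1.72  0.    0.95 -2.11]
shift [   1.7   -2.1 -114.3] rot [-0.001  0.002  0.   ]
shift [-106.2  345.7    0. ] rot [ 0.     0.    -0.454]
shift [  0.   0. 113.] rot [0. 0. 0.]
```

Call:
play_rows(
  xyz=[
    [0,0,-30],
    [0,0,-70],
    [-3,12,-105],
    [-14,46,-114],
    [-28,92,-114],
    [-42,138,-114],
    [-56,184,-114],
    [-71,230,-114],
    [-86,280,-114],
    [-98,320,-114],
  ],
  rot=[
    [0,0,0],
    [0,0,0],
    [0,0,-0.04],
    [0,0,-0.1],
    [0,0,-0.16],
    [0,0,-0.22],
    [0,0,-0.28],
    [0,0,-0.34],
    [0,0,-0.4],
    [0,0,-0.454],
  ],
  grip=[0,0,0,0,0,0,0,0,0,0],
)

```text
time_s: 25.5
eef_pos: [0.654, -0.0952, 0.1483]
eef_rot: [0.0, -0.054, 0.999, 0.0]
wrist_force: [0.7, -0.2, -0.8]
opening: 0.177
grasp_force: 58.7
```

```bash
python3 go.py 668 -78 70 6
```

```text
t 25.5 p [654.  -95.2 148.3] yaw 6.200000000000003 open 0.177 gf 58.7 wf [ 0.7 -0.2 -0.8] q [-0.32  0.46  1.46  0.    1.22 -2.  ]
shift [-15.7  15.6  78.3] rot [0.    0.    0.003]
```

Call:
play_rows(
  xyz=[
    [-8,7,0],
    [-14,13,15],
    [-14,13,35],
    [-14,13,55],
    [-14,13,70],
    [-14,13,77],
    [-14,13,77],
    [-14,13,77],
    [-14,13,77],
    [-14,13,77],
  ],
  rot=[
    [0,0,0],
    [0,0,0],
    [0,0,0],
    [0,0,0],
    [0,0,0],
    [0,0,0],
    [0,0,0],
    [0,0,0],
    [0,0,0],
    [0,0,0],
  ],
  grip=[0,0,0,0,0,0,0,0,0,0],
)

```text
time_s: 26.75
eef_pos: [0.6661, -0.0827, 0.0719]
eef_rot: [0.0, -0.053, 0.999, -0.0]
wrist_force: [-0.6, -0.1, -1.0]
opening: 0.173
grasp_force: 58.7
```

```bash
python3 go.py 668 -78 40 6; python3 - <<'E'
from bench import vision
from h import *
c=vision.camera('scene');np.savez('pics/s7.npz',**c)
u,v=proj(c,[.668,-.078,.04])[0].astype(int);print(u,v,proj(c,[.668,-.078,.038]))
k=cv2.resize(c['color'][v-32:v+32,u-32:u+32,::-1],(512,512),interpolation=cv2.INTER_CUBIC)
cv2.imwrite('pics/l7.png',k)
E
```

```text
t 26.75 p [666.1 -82.7  71.9] yaw 6.0 open 0.173 gf 58.7 wf [-0.6 -0.1 -1. ] q [-0.3   0.58  1.46 -0.    1.1  -1.98]
shift [-2.4  4.5 31.9] rot [-0.     0.001  0.001]
236 213 [[236.77840071 213.78670804]]
```

View pics/l7.png

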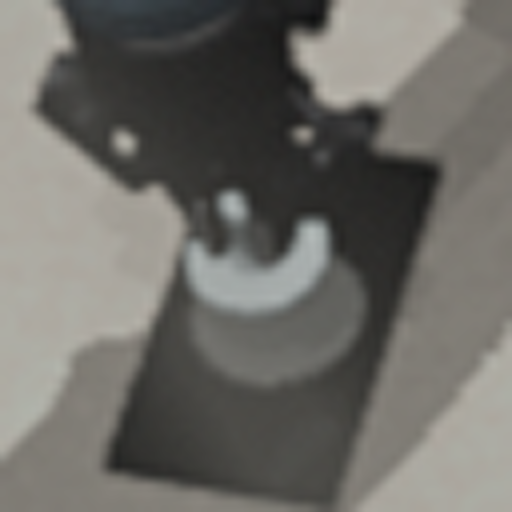

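```bash
python3 - <<'E'
from h import *
c=load('pics/s7.npz')
for v in(236,242,248):print(cast(c,[204+259/8-.4,181+v/8-.4],.044)[0]*1000)
print('hole',cast(c,[204+279/8-.4,181+312/8-.4],.004)[0]*1000, cast(load('pics/top0.npz'),[215+468/2.6-.3,135+96/2.6-.3],.004)[0]*1000)
p=proj(c,[.6661,-.0827,.044])[0];print((p-[204-.4,181-.4])*8)
E
```

```text
[659.25509231 -83.4189669   44.        ]
[661.83550735 -82.30553862  44.        ]
[664.40983602 -81.19473657  44.        ]
hole [668.94248525 -77.82658908   4.        ] [670.00634894 -78.3797457    4.        ]
[253.74709096 250.52811406]
```

Disc centre is at about (662,-82) mm and the hole at (669,-78), so I'll correct by that offset while lowering.

Call:
play_rows(
  xyz=[
    [-3,2,0],
    [-6,4,0],
    [-6,4,10],
    [-6,4,20],
    [-6,4,28],
    [-6,4,31],
    [-6,4,31],
    [-6,4,31],
    [-6,4,31],
    [-6,4,31],
  ],
  rot=[
    [0,0,0],
    [0,0,0],
    [0,0,0],
    [0,0,0],
    [0,0,0],
    [0,0,0],
    [0,0,0],
    [0,0,0],
    [0,0,0],
    [0,0,0],
  ],
  grip=[0,0,0,0,0,0,0,0,0.1,0.2],
)

```text
time_s: 28.05
eef_pos: [0.6715, -0.0781, 0.0404]
eef_rot: [0.0, -0.053, 0.999, -0.0]
wrist_force: [0.3, -0.2, 0.3]
opening: 0.203
grasp_force: 0.0
```

Call:
play_rows(
  xyz=[
    [0,0,0],
    [0,0,0],
    [0,0,0],
    [0,0,0],
    [0,0,-30],
    [0,0,-80],
    [0,0,-140],
    [0,0,-190],
    [0,0,-190],
    [0,0,-190],
  ],
  rot=[
    [0,0,0],
    [0,0,0],
    [0,0,0],
    [0,0,0],
    [0,0,0],
    [0,0,0],
    [0,0,0],
    [0,0,0],
    [0,0,0],
    [0,0,0],
  ],
  grip=[0.3,0.4,0.5,0.6,0.6,0.6,0.6,0.6,0.6,0.6],
)

```text
time_s: 29.3
eef_pos: [0.671, -0.078, 0.2298]
eef_rot: [-0.0, -0.053, 0.999, 0.0]
wrist_force: [-1.2, 0.3, 0.1]
opening: 0.599
grasp_force: 0.0
```

Call:
play_rows(
  xyz=[
    [30,0,0],
    [80,0,0],
    [130,0,0],
    [180,0,0],
    [230,0,0],
    [250,0,0],
    [250,0,0],
    [250,0,0],
    [250,0,0],
    [250,0,0],
  ],
  rot=[
    [0,0,0],
    [0,0,0],
    [0,0,0],
    [0,0,0],
    [0,0,0],
    [0,0,0],
    [0,0,0],
    [0,0,0],
    [0,0,0],
    [0,0,0],
  ],
  grip=[0.6,0.6,0.6,0.6,0.6,0.6,0.6,0.6,0.6,0.6],
)

```text
time_s: 30.55
eef_pos: [0.4231, -0.1042, 0.23]
eef_rot: [-0.0, -0.053, 0.999, 0.0]
wrist_force: [0.3, -0.0, 0.1]
opening: 0.602
grasp_force: 0.0
```

```bash
python3 - <<'E'
from bench import vision
from h import *
c=vision.camera('scene');t=vision.camera('top');np.savez('pics/s8.npz',**c);np.savez('pics/t8.npz',**t)
A=[]
for k,p in((c,[.668,-.078,.01]),(t,[.668,-.078,.01]),(c,[.678,.101,.01]),(c,[.462,-.176,.01]),(c,[.454,.198,.01]),(c,[.565,.005,.02])):
    u,v=proj(k,p)[0].astype(int)
    A.append(cv2.resize(k['color'][v-32:v+32,u-32:u+32,::-1],(260,260),interpolation=cv2.INTER_CUBIC))
cv2.imwrite('pics/l8.png',np.vstack([np.hstack(A[:3]),np.hstack(A[3:])]))
E
```

```text
(no output)
```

View pics/l8.png

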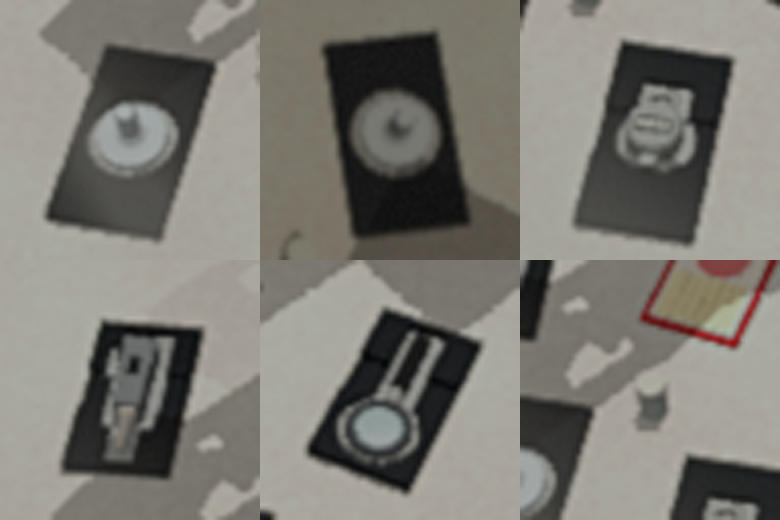

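All four tools lie in their cut-outs: spreader concentric at (132,137), counter, pipette and loupe seated. The vial still stands at (652,405). Handing in.

```bash
python3 -c "
from bench import ctrl
print(ctrl.hand_in())"
```

```text
the job is handed in; nothing more can be done
None
```

The pipette, loupe, counter and spreader each lie in their own tray's cut-out, the vial still stands where it was, the dish was not approached, and the job was handed in at about 31 s; no verdict came back.

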